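# Key a spring-loaded locking collar onto a leg tube and hold it home

## Task

Fit the knurled locking collar to the leg tube that stands clamped in the vise: take the collar from the bench, slide it knurled end up over the tube, and turn it until the keyways inside it drop over the cross pin. Then push it down against the spring until it is fully home, and finish while still gripping it and holding it there, so that the retaining ring can be snapped into the groove above it. Leave the smooth ring, tape roll, parts bin and paint tin where they stand.

Things in the scene. Friction and masses are not known exactly. Their poses are not given: they have to be found in the camera images.
- collar: Knurled locking collar, aluminium, loose on the bench, knurled end up: a ring 38 mm high, about 0.18 kg. Lower 18 mm: smooth skirt, 45 mm diameter; upper 20 mm: knurled band, 50 mm diameter (grip here). A 27 mm bore runs right through. Origin: centre of the underside; z is its axis, up.
- collar_band (a point): Centre of the knurled band on the collar's axis, 28 mm above the underside. Two keyways are hidden inside the skirt, 180 degrees apart, open at the underside: 10 mm wide, 16 mm deep (closed above), cut out to 20 mm from the axis. Nothing outside shows where they lie: find them by turning the collar on the pin, at most half a turn.
- tube_top (a point): Centre of the top end of the upright steel leg tube, on its axis. Tube diameter 25 mm, clamped in the vise, standing 84 mm above the jaws; its black end plug tapers from 25 to 18 mm over the last 7 mm. The retaining-ring groove lies 9 to 11 mm below this point. x points along the vise's screw, from jaws to tommy bar; z up.
- pin (a point): Centre of the level steel cross pin, on the tube's axis 38 mm below the tube's top; diameter 6 mm, length 37 mm, 6 mm standing out on two opposite sides of the tube. A collar not lined up rests on it, underside 35 mm below the tube's top; lined up (within 5 degrees) it drops 7 mm, to the spring washer.
- pin_end (a point): Centre of one end face of the cross pin, 18.5 mm out from the tube's axis; the other end is opposite.
- home (a point): Point on the tube's axis, 51 mm below the tube's top, where the centre of the collar's underside is when the collar is fully home (the closed ends of the keyways then sit on the pin).
- spring (a joint): Travel of the steel washer (41 mm diameter) on the coil spring round the tube: 0 free, its top then 42 mm below the tube's top; grows as it is pushed down, to 0.009 m with the collar home. The spring pushes up with 5 N at 0 and 13 N at home, so the collar rises again unless it is held down.
- vise: Dark cast bench vise fixed to the bench, 140 mm high to its jaw tops. Origin: on the bench below the tube's axis. Jaws 100 mm wide along y, reaching 58 mm either side of the tube along x; the body (119 mm high) goes on to x = -148 mm, screw head and tommy bar to x = +135 mm (bar 170 mm long, 63 mm up at its middle). Base 194 mm across y.
- plain_ring: Smooth aluminium ring without knurling, loose bystander: 50 mm outer diameter, 27 mm bore, 20 mm high. Origin: centre of the underside.
- tape: Roll of adhesive tape, loose bystander lying flat: 90 mm outer diameter, 25 mm high. Origin: centre of the underside.
- bin: Small green open parts bin with tube bits, loose bystander: 160 mm (its x) by 100 mm, 60 mm high. Origin: centre of the underside.
- tin: Paint tin, loose bystander: 70 mm diameter, 100 mm high. Origin: centre of the underside.

How it is judged:
On the way, in this order (a step that is already met when the one before it is completed fails the run):
1. the collar is on the tube: upright, its underside at least 5 mm below the tube's top (z of collar in the frame of home below 0.046 m and horizontal distance between collar and home below 0.003 m and angle between collar's own z axis and vertical below 0.12 rad), for 0.05 s.
2. the keyways have dropped over the cross pin: the underside is at least 4 mm below the pin's top (z of collar in the frame of home below 0.012 m and horizontal distance between collar and home below 0.003 m and angle between collar's own z axis and vertical below 0.12 rad), for 0.05 s.
At the end, for the whole second after the job is handed in: The collar is upright on the tube, keyed over the pin, its underside within 2 mm of home and the spring down at least 6.5 mm, at rest, the fingers gripping it with over 4 N; ring, tape, bin and tin within 30 mm of where they were (z of collar in the frame of home between -0.003 and 0.002 m and horizontal distance between collar and home below 0.003 m and angle between collar's own z axis and vertical below 0.09 rad and value of joint spring above 0.0065 m and contact force between the fingers and collar above 4 N and linear speed of collar below 0.02 m/s and distance of each of plain_ring, tape, bin, tin from where it was at the start of the episode below 0.03 m); the arm keeps its last pose, push and grip.
It fails at once if a bystander (smooth ring, tape roll, bin or tin) is shifted by more than 30 mm (distance of any of plain_ring, tape, bin, tin from where it was at the start of the episode above 0.03 m).
It also fails if it takes over 67 s, if anything falls off the work surface, if the arm or the gripper's body presses on something with over 40 N, if the wrist force passes 120 N, or if a joint passes its speed limit or range.

## Robot

A 6-joint arm with a two-finger parallel gripper is mounted at the origin on the work surface. World frame = base frame: x ahead of the robot, y to its left, z up, the work surface at z = 0. Lengths are in m, angles in rad, forces in N, time in s.
With the tool pointing down it reaches from about 0.35 to 0.725 m from the base axis. Payload 6 kg.
Tool frame: the origin (TCP) lies on the centre line of the jaws, within the pads' length; the fingertips stand 14 mm ahead of it and the grasp point (between the pads) lies 5 mm behind it; z points along the fingers, y is the line along which they close (so a half turn about z gives the same grasp; the last joint's range is limited). The gripper opens to 85 mm and grips with 20 to 120 N. Pads are 22 mm wide; open, the fingers measure 114 mm over their backs; the gripper's body (76 mm by 85 mm) begins 54 mm behind the grasp point. The pads swing forward as they close: fully open they stand 13 mm farther back than shut.
Start: joints at [-0.99, 0.04, 0.085, 0, -1.615, -0.334], TCP at [0.147, -0.582, 0.205] pointing down, gripper open.
Joint ranges: [-2.56, 2.56], [-1.29, 2.01], [-1.08, 1.49], [-3.29, 1.98], [-2.81, -0.18], [-2.99, 2.99]. Speed limits (rad/s): [2.57, 2.57, 3.01, 3.14, 3.14, 3.14].

## Interface

Orientations are given as a unit quaternion [w, x, y, z].
In Python, from workcell import sense, get_image, finish_job gives the robot as it stands.
- The arm moves only by the tool servo_tool, never from a script. Its argument "plan" is a list of rows, each a list of 5 numbers: the opening, from -1 (shut) to 1 (fully open), then the shift along the world's x, y, z in m, then the turn about the world's z in degrees. In form: [[claw, x, y, z, yaw], ...]. A call has 1 to 12 rows; each row is the pose to reach, as a shift and turn from the pose commanded when the call began; what a row does not reach only later rows make up. A row lasts 1/12 s, in which the tool goes at most 41.7 mm and 7.16 degrees, less where a joint would pass 70% of its speed; a pose out of reach is approached as far as the arm can. A call with a gripper value outside its range is refused whole. The fingers move at their own pace and stop on an object; the grip force is fixed at half the most. Time passes only in rows, so rows that repeat a pose let the fingers close. It gives the time, the measured TCP pose, the force, the opening and the grip force at its end, in the units of the state.
- sense(): the state, without advancing time (a new reading comes with each control period).
- get_image(name): name is "scene" or "top" or "wrist"; returns a dict with "color" (384x512x3 uint8, red, green, blue), "range_z" (384x512 float32, m along the optical axis (not along the pixel's ray), 0 where there is no reading), "fx", "fy", "cx", "cy" (pixels), "dist_coeffs" ([k1, k2, p1, p2, k3] as OpenCV has them; the pictures are not rectified), "rvec" (rotation vector, rad) and "tvec" (3), from world to camera coordinates, as OpenCV has them; the wrist camera has in their place "mount" (4x4, takes a point from camera to tool coordinates, whose origin is the TCP and whose axes are the flange's). Camera axes: x right, y down, z forward; pixel columns grow to the right and rows downward; lengths in m; the calibration is good to about 2 mm. A picture is of the moment at which its call begins: read the wrist's pose just before it.
- finish_job(): hands the job in; it is judged then, once.
The state is a dict: "clock": time; "joint_positions": joint angles; "dq": joint speeds; "joint_torque": joint torques, N m; "eef_pos": TCP position; "orientation": TCP orientation; "force": force on the tool from outside, world axes, zero at the start; "moment": the same for the moment, N m; "opening": opening from 0.0 (shut) to 1.0 (fully open); "gripper_force": force on a finger pad.
Only numpy, scipy, OpenCV 4.12 (cv2) and the standard library are available. Lean on these libraries where they do the work, as an engineer would, in place of code of your own. Each camera call takes 0.05 s, during which the arm holds its last target. There are 200 camera calls.

## Working session

There is one attempt and no reset: what is moved stays moved. The work goes in short steps, Python scripts to look and compute and a tool call to move; the robot and the scene stay as the last step left them, time stands still between calls to the robot, and variables do not carry over. Pictures are saved under pics/ and viewed, at most 10 in all, crops included, and the job is handed in when it is done.

Besides the shell and the picture viewer there is one more tool, called after "Call:" by a JSON object that holds its "op" and its "data". servo_tool: Moves the arm, as the interface text tells. Its arguments: {"type":"object","properties":{"plan":{"type":"array","items":{"type":"array","items":{"type":"number"}}}},"required":["plan"]}

```bash
mkdir -p pics
cat > h.py <<'E'
import numpy as np,cv2
from workcell import sense,get_image
from scipy.spatial.transform import Rotation as R
def cam(name):
    s=sense(); im=get_image(name)
    K=np.array([[im['fx'],0,im['cx']],[0,im['fy'],im['cy']],[0,0,1]]);d=np.array(im['dist_coeffs'],float)
    if 'mount' in im:
        T=np.eye(4);w,x,y,z=s['orientation'];T[:3,:3]=R.from_quat([x,y,z,w]).as_matrix();T[:3,3]=s['eef_pos'];T=T@np.array(im['mount'])
    else:
        T=np.eye(4);T[:3,:3]=cv2.Rodrigues(np.array(im['rvec'],float))[0];T[:3,3]=np.ravel(im['tvec']);T=np.linalg.inv(T)
    return im,K,d,T
def rays(px,K,d):
    p=cv2.undistortPoints(np.array(px,float).reshape(-1,1,2),K,d).reshape(-1,2)
    return np.c_[p,np.ones(len(p))]
def onplane(px,K,d,T,z):
    r=rays(px,K,d)@T[:3,:3].T
    return T[:3,3]+r*((z-T[2,3])/r[:,2])[:,None]
def cloud(im,K,d,T):
    h,w=im['range_z'].shape;u,v=np.meshgrid(np.arange(w),np.arange(h))
    r=rays(np.stack([u,v],-1).reshape(-1,2),K,d)*im['range_z'].reshape(-1,1)
    return (r@T[:3,:3].T+T[:3,3]).reshape(h,w,3)
E
python3 - <<'E'
from h import *
s=sense();print(s['eef_pos'],s['orientation'],s['clock'],s['opening'])
a=[]
for n in ['scene','top']:
    im,K,d,T=cam(n);cv2.imwrite(f'pics/{n}.png',im['color'][...,::-1]);np.savez(f'{n}.npz',c=cloud(im,K,d,T),col=im['color'],K=K,d=d,T=T);print(n,T.round(3).tolist(),K.round(1).tolist())
E
```

```text
[ 0.14656434 -0.58144625  0.20438084] [-1.57743764e-04 -1.23090715e-01  9.92395048e-01  8.48174468e-04] 0.0 0.9989634096708508
scene [[-0.573, 0.537, -0.619, 1.23], [0.819, 0.363, -0.444, 0.551], [-0.013, -0.762, -0.648, 0.921], [0.0, 0.0, 0.0, 1.0]] [[359.3, 0.0, 258.7], [0.0, 359.3, 192.8], [0.0, 0.0, 1.0]]
top [[0.021, -0.985, 0.169, 0.324], [-0.999, -0.016, 0.029, 0.029], [-0.026, -0.169, -0.985, 1.248], [0.0, 0.0, 0.0, 1.0]] [[361.1, 0.0, 247.4], [0.0, 361.1, 194.6], [0.0, 0.0, 1.0]]
```

View pics/top.png

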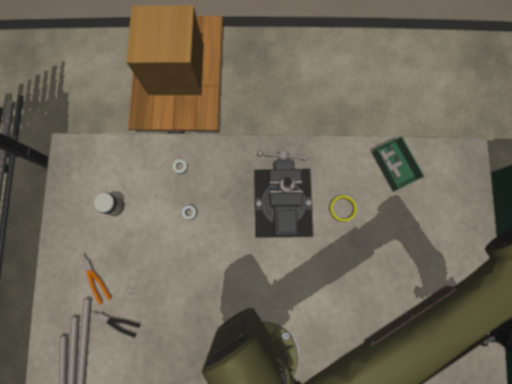

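View pics/scene.png

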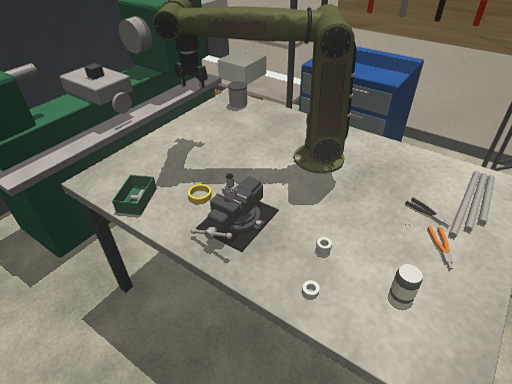

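The top view shows rings at (180,166) and (189,212), and the vise tube near (288,184). In the scene view the taller ring, at (324,245), is the collar, so it is the top-view ring at (189,212).

Run:
```python
from h import *
z=np.load('top.npz');c=z['c'];col=z['col']
for (u,v) in [(189,212),(180,166)]:
    w=c[v-14:v+15,u-14:u+15].reshape(-1,3);px=np.stack(np.meshgrid(np.arange(u-14,u+15),np.arange(v-14,v+15)),-1).reshape(-1,2)
    print(np.percentile(w[:,2],[5,50,90,97]).round(4))
    m=w[:,2]>np.percentile(w[:,2],97)-.012
    cc,r=cv2.minEnclosingCircle(px[m].astype(np.float32));print(cc,r,m.sum(),w[m].mean(0).round(4),onplane([cc],z['K'],z['d'],z['T'],.038).round(4))
m=(c[...,2]>.15)&(c[...,2]<.26);m[:,:240]=0;m[:,330:]=0;m[230:]=0;m[:140]=0
print(np.argwhere(m).mean(0),c[m].round(3)[:40].tolist())
for (u,v) in [(343,208),(398,165),(105,203),(290,155)]:print(c[v,u].round(3))
z=np.load('scene.npz');c=z['c']
m=(c[...,2]>.19)&(c[...,0]>.35)&(c[...,2]<.3);m[:150]=0;m[230:]=0;m[:,:205]=0;m[:,260:]=0
print(np.argwhere(m)[:,::-1].tolist(),c[m].round(3).tolist())
```

```text
[-0.0035  0.0012  0.0375  0.0403]
(187.0, 217.0) 13.416507720947266 139 [0.4639 0.2575 0.0726] [[0.4509 0.2678 0.038 ]]
[-0.0031  0.0014  0.0194  0.0233]
(179.68182373046875, 162.86363220214844) 10.221818923950195 125 [0.6254 0.3002 0.0498] [[0.6393 0.3028 0.038 ]]
[184.32919255 286.57763975] [[0.563, -0.055, 0.18], [0.562, -0.058, 0.183], [0.555, -0.058, 0.214], [0.558, -0.048, 0.185], [0.558, -0.051, 0.187], [0.551, -0.052, 0.221], [0.55, -0.054, 0.223], [0.55, -0.057, 0.227], [0.55, -0.06, 0.223], [0.551, -0.063, 0.22], [0.556, -0.043, 0.181], [0.556, -0.046, 0.183], [0.554, -0.048, 0.19], [0.547, -0.048, 0.225], [0.547, -0.051, 0.225], [0.548, -0.055, 0.222], [0.548, -0.057, 0.221], [0.547, -0.06, 0.223], [0.547, -0.063, 0.224], [0.548, -0.066, 0.223], [0.553, -0.043, 0.182], [0.553, -0.046, 0.182], [0.546, -0.046, 0.216], [0.544, -0.049, 0.222], [0.545, -0.052, 0.222], [0.544, -0.054, 0.223], [0.545, -0.06, 0.222], [0.544, -0.063, 0.223], [0.544, -0.066, 0.227], [0.546, -0.069, 0.218], [0.55, -0.04, 0.181], [0.55, -0.043, 0.18], [0.55, -0.046, 0.18], [0.542, -0.046, 0.22], [0.54
[... 2482 characters left out ...]
 -0.047, 0.206], [0.537, -0.048, 0.201], [0.552, -0.064, 0.2], [0.554, -0.058, 0.204], [0.552, -0.056, 0.203], [0.554, -0.05, 0.207], [0.549, -0.05, 0.204], [0.548, -0.046, 0.205], [0.546, -0.045, 0.204], [0.539, -0.046, 0.199], [0.551, -0.066, 0.195], [0.554, -0.059, 0.2], [0.554, -0.055, 0.201], [0.549, -0.055, 0.198], [0.549, -0.051, 0.199], [0.548, -0.047, 0.2], [0.545, -0.045, 0.199], [0.539, -0.046, 0.195], [0.552, -0.061, 0.193], [0.553, -0.055, 0.196], [0.549, -0.055, 0.194], [0.553, -0.047, 0.2], [0.547, -0.049, 0.195], [0.546, -0.045, 0.196], [0.539, -0.047, 0.191], [0.555, -0.059, 0.192], [0.555, -0.054, 0.194], [0.553, -0.052, 0.193], [0.55, -0.05, 0.193], [0.547, -0.049, 0.191]]
```

Run:
```python
from h import *
z=np.load('top.npz')
print(onplane([(189,212),(180,166)],z['K'],z['d'],z['T'],.03).round(4))
im,K,d,T=cam('wrist');print(np.array(im['mount']).round(3).tolist(),K[0,0],T.round(3).tolist())
```

```text
[[0.469  0.2634 0.03  ]
 [0.6301 0.3029 0.03  ]]
[[0.001, -0.944, -0.33, 0.085], [1.0, 0.001, 0.0, -0.0], [0.0, -0.33, 0.944, -0.168], [0.0, 0.0, 0.0, 1.0]] 335.8531070631862 [[-0.245, 0.915, 0.319, 0.064], [0.969, 0.231, 0.082, -0.603], [0.001, 0.33, -0.944, 0.373], [0.0, 0.0, 0.0, 1.0]]
```

Call:
{"op": "servo_tool", "data": {"plan": [[1, 0.25, 0.28, 0.1, 0], [1, 0.25, 0.28, 0.1, 0], [1, 0.25, 0.28, 0.1, 0], [1, 0.25, 0.28, 0.1, 0], [1, 0.25, 0.28, 0.1, 0], [1, 0.25, 0.28, 0.1, 0], [1, 0.25, 0.28, 0.1, 0], [1, 0.25, 0.28, 0.1, 0], [1, 0.25, 0.28, 0.1, 0], [1, 0.25, 0.28, 0.1, 0], [1, 0.25, 0.36, 0.1, 0], [1, 0.25, 0.4, 0.1, 0]]}}

```text
clock: 1.15
eef_pos: [0.3968, -0.2174, 0.3042]
orientation: [-0.001, -0.122, 0.992, 0.0]
force: [0.7, 1.2, 0.9]
opening: 1.002
gripper_force: 0.0
```

Call:
{"op": "servo_tool", "data": {"plan": [[1, 0.0, 0.3, 0, 0], [1, 0.0, 0.3, 0, 0], [1, 0.0, 0.3, 0, 0], [1, 0.0, 0.3, 0, 0], [1, 0.0, 0.3, 0, 0], [1, 0.0, 0.3, 0, 0], [1, 0.0, 0.3, 0, 0], [1, 0.07, 0.445, -0.1, 0], [1, 0.07, 0.445, -0.1, 0], [1, 0.07, 0.445, -0.1, 0], [1, 0.07, 0.445, -0.1, 0], [1, 0.07, 0.445, -0.1, 0]]}}

```text
clock: 2.15
eef_pos: [0.4663, 0.2287, 0.2022]
orientation: [-0.002, -0.124, 0.992, -0.001]
force: [0.3, -0.8, -0.2]
opening: 1.001
gripper_force: 0.0
```

Call:
{"op": "servo_tool", "data": {"plan": [[1, 0, 0, 0, 0], [1, 0, 0, 0, 0], [1, 0, 0, 0, 0]]}}

```text
clock: 2.4
eef_pos: [0.4667, 0.2262, 0.2058]
orientation: [0.0, -0.123, 0.992, -0.0]
force: [0.2, -0.1, 0.2]
opening: 0.999
gripper_force: 0.0
```

```bash
cat > w.py <<'E'
from h import *
import sys
s=sense();im,K,d,T=cam('wrist');cv2.imwrite(sys.argv[1],im['color'][...,::-1])
print(s['eef_pos'].round(4) if hasattr(s['eef_pos'],'round') else s['eef_pos'],s['force'],s['joint_positions'])
c=cloud(im,K,d,T);np.savez('w.npz',c=c,col=im['color'],K=K,d=d,T=T,rz=im['range_z'])
E
python3 w.py pics/w1.png
python3 - <<'E'
from h import *
z=np.load('w.npz');c=z['c']
near=np.hypot(c[...,0]-.469,c[...,1]-.263)<.05
for lo,hi in[(.02,.06)]:
    m=near&(c[...,2]>lo)&(c[...,2]<hi);print(m.sum(),np.median(c[m],0))
m=near&(c[...,2]>.034)&(c[...,2]<.045)
cs,_=cv2.findContours(m.astype(np.uint8),cv2.RETR_EXTERNAL,cv2.CHAIN_APPROX_NONE);k=max(cs,key=cv2.contourArea)
p=onplane(k.reshape(-1,2),z['K'],z['d'],z['T'],.038)[:,:2].astype(np.float32)
A=np.c_[2*p,np.ones(len(p))];x=np.linalg.lstsq(A,(p**2).sum(1),rcond=None)[0];print(x[:2],np.sqrt(x[2]+x[0]**2+x[1]**2),cv2.fitEllipse(k),cv2.minEnclosingCircle(p*1000))
E
```

```text
[0.4667 0.2262 0.2058] [ 0.22690215 -0.09156034  0.19899516] [ 8.40363362e-01 -1.77665890e-01 -1.21521188e-01  5.01319398e-04
 -1.62682393e+00 -2.16427872e+00]
1490 [0.46581991 0.26213973 0.03752685]
[0.46704125 0.26280183] 0.02429988361401675 ((288.2023620605469, 164.0401611328125), (45.28728103637695, 46.64714050292969), 52.34835433959961) ((466.6949768066406, 263.1468505859375), 25.382705688476562)
```

View pics/w1.png

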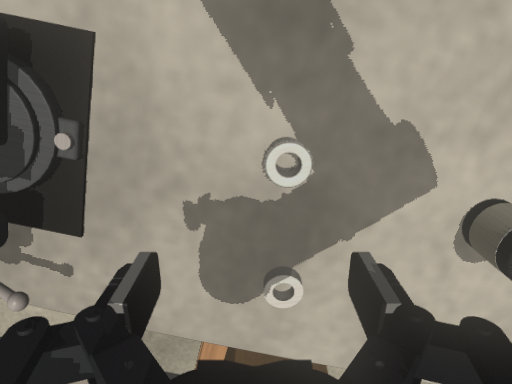

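The collar sits at (288,164), world (0.467, 0.263), with the smooth ring behind it at (283,290). I'm descending to grip it.

Call:
{"op": "servo_tool", "data": {"plan": [[1, 0, 0.037, 0, 0], [1, 0, 0.037, -0.03, 0], [1, 0, 0.037, -0.06, 0], [1, 0, 0.037, -0.09, 0], [1, 0, 0.037, -0.12, 0], [1, 0, 0.037, -0.15, 0], [1, 0, 0.037, -0.17, 0], [1, 0, 0.037, -0.182, 0], [1, 0, 0.037, -0.182, 0], [1, 0, 0.037, -0.182, 0], [1, 0, 0.037, -0.182, 0]]}}

```text
clock: 3.37
eef_pos: [0.4678, 0.2642, 0.0259]
orientation: [0.002, -0.123, 0.992, 0.001]
force: [-0.1, 0.0, 0.5]
opening: 0.998
gripper_force: 0.0
```

Call:
{"op": "servo_tool", "data": {"plan": [[-1, 0, 0, 0, 0], [-1, 0, 0, 0, 0], [-1, 0, 0, 0, 0], [-1, 0, 0, 0, 0], [-1, 0, 0, 0, 0], [-1, 0, 0, 0, 0], [-1, 0, 0, 0, 0], [-1, 0, 0, 0, 0], [-1, 0, 0, 0, 0], [-1, 0, 0, 0, 0], [-1, 0, 0, 0, 0], [-1, 0, 0, 0, 0]]}}

```text
clock: 4.37
eef_pos: [0.4666, 0.2635, 0.0233]
orientation: [-0.0, -0.123, 0.992, 0.0]
force: [0.5, -0.4, 0.2]
opening: 0.003
gripper_force: 0.0
```

```bash
python3 w.py pics/w2.png
```

```text
[0.4666 0.2635 0.0233] [ 0.54456748 -0.43828805  0.20354279] [ 8.89551313e-01 -7.54269045e-02 -3.63388072e-01 -1.19705643e-04
 -1.28285797e+00 -2.21351258e+00]
```

View pics/w2.png

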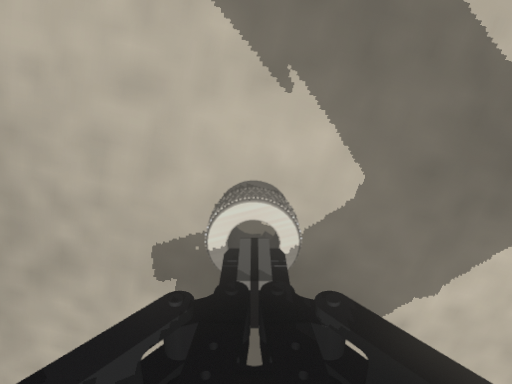

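The fingers are shut around nothing, and the collar appears on the camera side of them, centred near (254,235). I'll measure where it really is.

Run:
```python
from h import *
z=np.load('w.npz');c=z['c']
for v in range(180,385,8): print(v,c[v,254].round(4),z['rz'][v,254].round(4),'|',c[v,238].round(4),'|',c[v,285].round(3))
T=np.linalg.inv(z['T']);r=cv2.Rodrigues(T[:3,:3])[0]
print(cv2.projectPoints(np.array([[.4666,.2635,.0233],[.4666,.2635,.0093],[.4666,.2635,.038]]),r,T[:3,3],z['K'],z['d'])[0].round(1).tolist())
for n in ['top']:
    im,K,d,T=cam(n);q=cv2.resize(im['color'][180:250,155:225],None,fx=6,fy=6,interpolation=cv2.INTER_CUBIC)
im,K,d,T=cam('scene');q2=cv2.resize(im['color'][180:250,290:360],None,fx=6,fy=6,interpolation=cv2.INTER_CUBIC)
cv2.imwrite('pics/b1.png',np.hstack([q,q2[:420]])[:420,:800,::-1])
```

```text
180 [0.4451 0.258  0.0012] 0.2006 | [ 4.479e-01  2.488e-01 -4.000e-04] | [ 0.441  0.276 -0.   ]
188 [0.443  0.2575 0.0213] 0.1809 | [0.4496 0.2496 0.0088] | [ 0.446  0.278 -0.   ]
196 [0.4435 0.2577 0.0318] 0.1711 | [0.4461 0.2498 0.0304] | [0.45  0.279 0.001]
204 [0.4458 0.2582 0.0369] 0.1671 | [0.447  0.2504 0.0387] | [0.444 0.274 0.03 ]
212 [0.4493 0.2591 0.0385] 0.1668 | [0.4515 0.2515 0.0378] | [0.447 0.275 0.036]
220 [0.4543 0.2604 0.0369] 0.1701 | [0.4559 0.2525 0.0375] | [0.45  0.275 0.037]
228 [0.4764 0.266  0.    ] 0.2123 | [ 4.791e-01  2.562e-01 -4.000e-04] | [0.454 0.277 0.038]
236 [0.4808 0.2671 0.0022] 0.2118 | [0.4787 0.2566 0.011 ] | [0.459 0.278 0.038]
244 [0.4557 0.2607 0.0589] 0.1498 | [0.4797 0.2572 0.0188] | [0.463 0.279 0.038]
252 [0.3838 0.2426 0.1916] 0.0 | [0.4614 0.2548 0.0588] | [0.468 0.281 0.037]
260 [0.4553 0.2607 0.0727] 0.1366 | [0.4611 0.255  0.0659] | [0.456 0.275 0.066]
268 [0.4552 0.2606 0.0787] 0.1309 | [0.4576 0.2547 0.0775] | [0.456 0.274 0.073]
276 [0.4552 0.2606 0.0841] 0.1258 | [0.4565 0.2548 0.0843] | [0.456 0.273 0.079]
284 [0.457  0.2611 0
[... 403 characters left out ...]
 0.0873] 0.1292 | [0.4508 0.2549 0.1157] | [0.447 0.268 0.116]
332 [0.5565 0.2862 0.0008] 0.2388 | [0.4508 0.255  0.1187] | [0.447 0.267 0.119]
340 [0.5644 0.2882 0.    ] 0.2423 | [0.451  0.2552 0.1214] | [0.447 0.267 0.122]
348 [5.713e-01 2.900e-01 5.000e-04] 0.2442 | [0.4538 0.2558 0.1213] | [0.448 0.267 0.124]
356 [5.788e-01 2.919e-01 5.000e-04] 0.2467 | [0.4565 0.2565 0.1214] | [0.448 0.267 0.127]
364 [0.5871 0.294  0.    ] 0.25 | [0.4573 0.2567 0.1233] | [0.447 0.266 0.13 ]
372 [0.455  0.2606 0.127 ] 0.0852 | [0.4565 0.2567 0.1266] | [0.447 0.266 0.133]
380 [0.4554 0.2607 0.1291] 0.0834 | [0.4565 0.2568 0.129 ] | [0.448 0.266 0.134]
[[[254.0, 230.4]], [[254.0, 219.7]], [[254.0, 243.3]]]
```

View pics/b1.png

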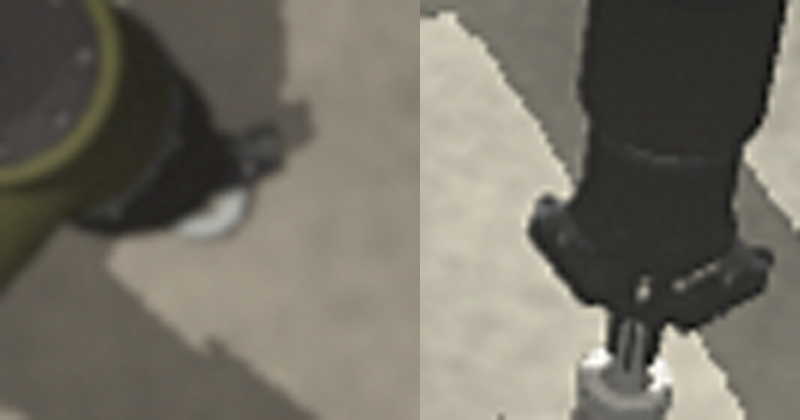

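The wrist ranges put the shut fingertips at z≈0.058, above the collar's top, though the TCP reads 0.023. I'll cross-check this with the scene camera.

Run:
```python
from h import *
im,K,d,T=cam('scene');c=cloud(im,K,d,T)
for v in range(224,250,2): print(v,c[v,326].round(3),c[v,328].round(3),im['color'][v,326])
Ti=np.linalg.inv(T);r=cv2.Rodrigues(Ti[:3,:3])[0]
print(cv2.projectPoints(np.array([[.4666,.2635,.009],[.4666,.2635,.058],[.4666,.2635,.038]]),r,Ti[:3,3],K,d)[0].round(1).tolist())
print(sense())
```

```text
224 [0.479 0.265 0.129] [0.48  0.272 0.134] [48 48 45]
226 [0.462 0.259 0.103] [0.482 0.273 0.128] [56 54 52]
228 [ 0.371  0.226 -0.003] [0.482 0.274 0.12 ] [114 111 102]
230 [0.458 0.26  0.081] [0.476 0.273 0.105] [66 66 61]
232 [0.478 0.269 0.095] [0.478 0.275 0.099] [48 47 43]
234 [0.477 0.269 0.085] [0.475 0.275 0.087] [118 118 113]
236 [0.473 0.269 0.072] [0.473 0.275 0.076] [98 98 94]
238 [0.477 0.271 0.068] [0.473 0.276 0.067] [103 103  99]
240 [0.475 0.271 0.057] [0.47  0.276 0.056] [95 96 93]
242 [0.455 0.265 0.025] [0.461 0.274 0.036] [101 100  95]
244 [0.455 0.266 0.016] [0.47  0.278 0.037] [94 94 89]
246 [0.48  0.276 0.035] [0.477 0.282 0.037] [136 134 129]
248 [0.486 0.28  0.034] [0.481 0.285 0.033] [114 114 108]
[[[323.4, 247.2]], [[325.0, 237.1]], [[324.3, 241.3]]]
{'clock': 4.5667, 'joint_positions': array([ 8.89514750e-01, -7.54246283e-02, -3.63362144e-01, -9.06815163e-05,
       -1.28283038e+00, -2.21349968e+00]), 'dq': array([-1.42339167e-03, -1.75606294e-03,  7.61654554e-04,  2.55934187e-05,
        4.56373439e-04,  1.88878641e-04]), 'joint_torque': array([ 8.34230359e-04, -2.95106399e+01,  3.33416855e+01,  6.65362269e+00,
       -8.36964464e-04,  2.73622072e-05]), 'eef_pos': array([0.4666043 , 0.26354042, 0.02336201]), 'orientation': array([-1.98976441e-05, -1.23079936e-01,  9.92396759e-01,  4.11846142e-05]), 'force': array([ 0.04925057,  0.25878783, -0.57813775]), 'moment': array([-0.00712915,  0.03579725, -0.01712134]), 'gripper_force': 0.0, 'opening': 0.0005187317776309188}
```

Both cameras agree that the fingertips are really about 33 mm above the reported TCP (shut), so the reported TCP is roughly 47 mm too low. I'll open, go 52 mm lower and grip.

Call:
{"op": "servo_tool", "data": {"plan": [[1, 0, 0, 0.01, 0], [1, 0, 0, 0.01, 0], [1, 0, 0, 0.01, 0], [1, 0, 0, 0.01, 0], [1, 0, 0, 0.01, 0], [1, 0, 0, 0.01, 0], [1, 0, 0, -0.015, 0], [1, 0, 0, -0.03, 0], [1, 0, 0, -0.042, 0], [1, 0, 0, -0.052, 0], [1, 0, 0, -0.052, 0], [1, 0, 0, -0.052, 0]]}}

```text
clock: 5.57
eef_pos: [0.4666, 0.2634, -0.0287]
orientation: [-0.0, -0.123, 0.992, -0.0]
force: [0.7, 0.2, 0.8]
opening: 1.0
gripper_force: 0.0
```

Call:
{"op": "servo_tool", "data": {"plan": [[-1, 0, 0, 0, 0], [-1, 0, 0, 0, 0], [-1, 0, 0, 0, 0], [-1, 0, 0, 0, 0], [-1, 0, 0, 0, 0], [-1, 0, 0, 0, 0], [-1, 0, 0, 0, 0], [-1, 0, 0, 0, 0], [-1, 0, 0, 0, 0]]}}

```text
clock: 6.32
eef_pos: [0.4673, 0.2641, -0.0274]
orientation: [0.001, -0.123, 0.992, 0.0]
force: [-1.5, 0.6, 5.7]
opening: 0.573
gripper_force: 62.4
```

Call:
{"op": "servo_tool", "data": {"plan": [[-1, 0, 0, 0.02, 0], [-1, 0, 0, 0.05, 0], [-1, 0, 0, 0.09, 0], [-1, 0, 0, 0.13, 0], [-1, 0, 0, 0.17, 0], [-1, 0, 0, 0.21, 0], [-1, 0, 0, 0.25, 0], [-1, 0, 0, 0.29, 0], [-1, 0, 0, 0.33, 0], [-1, 0.01, -0.03, 0.36, 0], [-1, 0.02, -0.06, 0.36, 0], [-1, 0.03, -0.09, 0.36, 0]]}}

```text
clock: 7.32
eef_pos: [0.497, 0.1732, 0.3332]
orientation: [0.001, -0.124, 0.992, 0.001]
force: [0.6, 0.1, -1.9]
opening: 0.576
gripper_force: 62.6
```

Call:
{"op": "servo_tool", "data": {"plan": [[-1, 0.007, -0.03, 0, 0], [-1, 0.014, -0.06, 0, 0], [-1, 0.021, -0.09, 0, 0], [-1, 0.028, -0.12, 0, 0], [-1, 0.035, -0.15, 0, 0], [-1, 0.042, -0.18, 0, 0], [-1, 0.045, -0.21, 0, 0], [-1, 0.045, -0.232, 0, 0], [-1, 0.045, -0.232, 0, 0], [-1, 0.045, -0.232, 0, 0], [-1, 0.045, -0.232, 0, 0], [-1, 0.045, -0.232, 0, 0]]}}

```text
clock: 8.32
eef_pos: [0.5416, -0.0576, 0.331]
orientation: [-0.0, -0.124, 0.992, 0.0]
force: [-0.5, -0.0, -1.2]
opening: 0.573
gripper_force: 62.6
```

```bash
python3 w.py pics/w3.png; python3 -c "
from h import *;s=sense();print(s['gripper_force'],s['opening'])"
```

```text
[ 0.5416 -0.0576  0.331 ] [-0.46646053 -0.04777964 -1.15041772] [ 2.62694856e-01 -5.56611255e-02  2.20972330e-01 -5.63659526e-04
 -1.84795705e+00 -1.58585180e+00]
62.61781521316152 0.5708076303000001
```

View pics/w3.png

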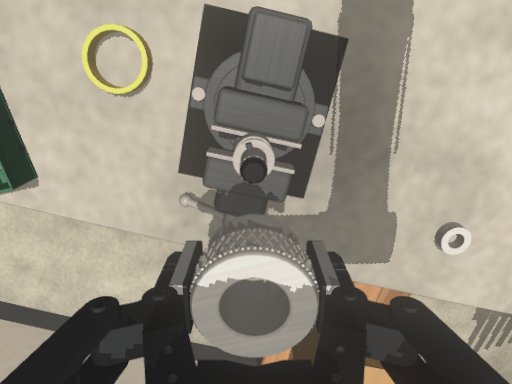

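The wrist view shows the collar held with its top face at about (255,303), and the black tube plug below at about (254,168). I'll measure both with the same camera.

```bash
cat > m.py <<'E'
from h import *
z=np.load('w.npz');c=z['c'];s=sense();e=np.array(s['eef_pos'])
g=cv2.cvtColor(z['col'],cv2.COLOR_RGB2GRAY)
def circ(p):
    A=np.c_[2*p,np.ones(len(p))];x=np.linalg.lstsq(A,(p**2).sum(1),rcond=None)[0];return x[:2].round(4),np.sqrt(x[2]+x[:2]@x[:2]).round(4)
def fit(m,zz,n):
    m=cv2.morphologyEx(m.astype(np.uint8),cv2.MORPH_CLOSE,np.ones((3,3)))
    cs,_=cv2.findContours(m,cv2.RETR_EXTERNAL,cv2.CHAIN_APPROX_NONE);k=max(cs,key=cv2.contourArea)
    p=onplane(cv2.convexHull(k).reshape(-1,2),z['K'],z['d'],z['T'],zz)[:,:2]
    print(n,cv2.fitEllipse(k),circ(p),np.array(cv2.minEnclosingCircle((p*1000).astype(np.float32))[0]).round(1))
zt=e[2]+.0274+.038
top=(abs(c[...,2]-zt)<.005);top[:240]=0;top[:,:190]=0;top[:,320:]=0
print('top z',np.median(c[top][:,2]),zt)
bore=np.zeros_like(top);bore[278:338,215:295]=1;bore&=(c[...,2]<zt-.008)
fit(bore,zt,'bore')
t=np.zeros_like(top);t[135:200,225:285]=1
q=t&(c[...,2]>.205)&(c[...,2]<.24);print('plug z',np.percentile(c[q][:,2],[5,50,95]))
fit(t&(c[...,2]>.2175)&(c[...,2]<.24),.2215,'plug z>.2175');fit(t&(g<45)&(c[...,2]>.19),.224,'dark')
E
python3 m.py
```

```text
top z 0.39593457789533326 0.39649810096945
bore ((254.07162475585938, 300.6600036621094), (45.57731246948242, 63.86636734008789), 90.24974060058594) (array([ 0.5379, -0.0586]), np.float64(0.0114)) [536.9 -58.9]
plug z [0.21000488 0.22269995 0.22490322]
plug z>.2175 ((253.59271240234375, 170.2195281982422), (25.51773452758789, 26.647647857666016), 100.8567886352539) (array([ 0.5396, -0.0585]), np.float64(0.0119)) [539.4 -58.5]Traceback (most recent call last):
  File "m.py", line 18, in <module>
    fit(t&(c[...,2]>.2175)&(c[...,2]<.24),.2215,'plug z>.2175');fit(t&(g<45)&(c[...,2]>.19),.224,'dark')
                                                                ~~~^^^^^^^^^^^^^^^^^^^^^^^^^^^^^^^^^^^^^
  File "m.py", line 8, in fit
    cs,_=cv2.findContours(m,cv2.RETR_EXTERNAL,cv2.CHAIN_APPROX_NONE);k=max(cs,key=cv2.contourArea)
                                                                       ~~~^^^^^^^^^^^^^^^^^^^^^^^^
ValueError: max() iterable argument is empty
```

```bash
sed -i '/^fit(bore/,$d' m.py
cat >> m.py <<'E'
for th in (.002,.003,.005):
    b=np.zeros_like(top);b[270:345,212:298]=1;b&=(c[...,2]<zt-th)&(c[...,2]>0);b=cv2.morphologyEx(b.astype(np.uint8),cv2.MORPH_OPEN,np.ones((5,5)));fit(b,zt,'bore%g'%th)
print(g[265:350:5,254],g[305,205:300:5]); print(g[140:200:4,254],g[168,232:280:4])
P=z['col'];hull=top.copy();fit(hull,zt,'outer')
t=np.zeros_like(top);t[135:200,225:285]=1
for a in (.212,.2175,.220):fit(t&(c[...,2]>a)&(c[...,2]<.24),a,'plug%g'%a)
E
python3 m.py
```

```text
top z 0.39593457789533326 0.39649810096945
bore0.002 ((253.9369659423828, 305.7154235839844), (53.70915985107422, 69.73493957519531), 90.55754089355469) (array([ 0.5403, -0.0581]), np.float64(0.013)) [540.5 -57.9]
bore0.003 ((253.97946166992188, 304.8858642578125), (52.12070846557617, 68.45548248291016), 90.49969482421875) (array([ 0.5398, -0.0582]), np.float64(0.0126)) [540.1 -58. ]
bore0.005 ((253.88250732421875, 303.19000244140625), (48.71247100830078, 66.70426177978516), 90.07579803466797) (array([ 0.539 , -0.0584]), np.float64(0.012)) [538.8 -58.4]
[224 225 223 135  95  93  93  92  91  89  90  89  89  89  96 152 150] [150 148 149  84  87  91  91  92  91  92  91  90  90  89  89  88  85 126
 151]
[199 194  91  91  94  50  61  62  61  61  61  83  71  71  66] [105 198  60  55  61  61  61  61  47 191 192 185]
outer ((254.46266174316406, 301.20361328125), (111.11470794677734, 134.7961883544922), 89.51945495605469) (array([ 0.5394, -0.0579]), np.float64(0.0257)) [540.9 -57.7]
plug0.212 ((253.55165100097656, 169.41087341308594), (27.540164947509766, 27.752145767211914), 157.50747680664062) (array([ 0.5417, -0.058 ]), np.float64(0.0129)) [541.6 -58.1]
plug0.2175 ((253.59271240234375, 170.2195281982422), (25.51773452758789, 26.647647857666016), 100.8567886352539) (array([ 0.5407, -0.0582]), np.float64(0.012)) [540.6 -58.2]
plug0.22 ((253.644287109375, 170.97669982910156), (22.961009979248047, 23.617332458496094), 92.08419036865234) (array([ 0.5406, -0.0582]), np.float64(0.0107)) [540.5 -58.3]
```

The bore at (0.541, -0.058) and the tube at (0.541, -0.058) agree within about 1 mm. I'm descending.

Call:
{"op": "servo_tool", "data": {"plan": [[-1, 0, 0, -0.035, 0], [-1, 0, 0, -0.07, 0], [-1, 0, 0, -0.1, 0], [-1, 0, 0, -0.12, 0], [-1, 0, 0, -0.13, 0], [-1, 0, 0, -0.135, 0], [-1, 0, 0, -0.139, 0], [-1, 0, 0, -0.143, 0], [-1, 0, 0, -0.143, 0], [-1, 0, 0, -0.143, 0]]}}

```text
clock: 9.2
eef_pos: [0.5418, -0.0584, 0.1892]
orientation: [0.0, -0.123, 0.992, 0.0]
force: [-1.4, -0.6, -1.2]
opening: 0.576
gripper_force: 62.7
```

Call:
{"op": "servo_tool", "data": {"plan": [[-1, 0, 0, -0.004, 0], [-1, 0, 0, -0.008, 0], [-1, 0, 0, -0.012, 0], [-1, 0, 0, -0.016, 0], [-1, 0, 0, -0.02, 0], [-1, 0, 0, -0.022, 0], [-1, 0, 0, -0.024, 0], [-1, 0, 0, -0.026, 0], [-1, 0, 0, -0.027, 0], [-1, 0, 0, -0.027, 0], [-1, 0, 0, -0.027, 0]]}}

```text
clock: 10.12
eef_pos: [0.5416, -0.0585, 0.1615]
orientation: [0.0, -0.123, 0.992, 0.0]
force: [-2.4, -0.4, 0.2]
opening: 0.573
gripper_force: 62.8
```

Call:
{"op": "servo_tool", "data": {"plan": [[-1, 0, 0, -0.001, 0], [-1, 0, 0, -0.002, 0], [-1, 0, 0, -0.003, 0], [-1, 0, 0, -0.003, 0], [-1, 0, 0, -0.003, 0]]}}

```text
clock: 10.53
eef_pos: [0.5418, -0.0586, 0.1612]
orientation: [0.001, -0.123, 0.992, -0.0]
force: [-8.1, 3.2, 10.5]
opening: 0.574
gripper_force: 63.7
```

Call:
{"op": "servo_tool", "data": {"plan": [[-1, -0.001, 0, 0, 3], [-1, -0.001, 0, 0, 6], [-1, -0.001, 0, 0, 9], [-1, -0.001, 0, 0, 12], [-1, -0.001, 0, 0, 15], [-1, -0.001, 0, 0, 18], [-1, -0.001, 0, 0, 21], [-1, -0.001, 0, 0, 24], [-1, -0.001, 0, 0, 27], [-1, -0.001, 0, 0, 30], [-1, -0.001, 0, 0, 33], [-1, -0.001, 0, 0, 36]]}}

```text
clock: 11.53
eef_pos: [0.5418, -0.0585, 0.1613]
orientation: [0.002, -0.425, 0.905, -0.001]
force: [-2.6, 0.9, 9.9]
opening: 0.572
gripper_force: 63.4
```

Call:
{"op": "servo_tool", "data": {"plan": [[-1, 0, 0, 0, 3], [-1, 0, 0, 0, 6], [-1, 0, 0, 0, 9], [-1, 0, 0, 0, 12], [-1, 0, 0, 0, 15], [-1, 0, 0, 0, 18], [-1, 0, 0, 0, 21], [-1, 0, 0, 0, 24], [-1, 0, 0, 0, 27], [-1, 0, 0, 0, 30], [-1, 0, 0, 0, 33], [-1, 0, 0, 0, 36]]}}

```text
clock: 12.53
eef_pos: [0.5419, -0.0583, 0.1613]
orientation: [0.002, -0.684, 0.73, -0.002]
force: [-2.3, 1.9, 8.6]
opening: 0.573
gripper_force: 63.4
```

Call:
{"op": "servo_tool", "data": {"plan": [[-1, 0, 0, 0, 3], [-1, 0, 0, 0, 6], [-1, 0, 0, 0, 9], [-1, 0, 0, 0, 12], [-1, 0, 0, 0, 15], [-1, 0, 0, 0, 18], [-1, 0, 0, 0, 21], [-1, 0, 0, 0, 24], [-1, 0, 0, 0, 27], [-1, 0, 0, 0, 30], [-1, 0, 0, 0, 33], [-1, 0, 0, 0, 36]]}}

```text
clock: 13.53
eef_pos: [0.5422, -0.0584, 0.1612]
orientation: [-0.001, 0.876, -0.483, 0.002]
force: [-2.4, 1.9, 7.6]
opening: 0.574
gripper_force: 63.4
```

Call:
{"op": "servo_tool", "data": {"plan": [[-1, 0, 0, 0, 3], [-1, 0, 0, 0, 6], [-1, 0, 0, 0, 9], [-1, 0, 0, 0, 12], [-1, 0, 0, 0, 15], [-1, 0, 0, 0, 18], [-1, 0, 0, 0, 21], [-1, 0, 0, 0, 24], [-1, 0, 0, 0, 27], [-1, 0, 0, 0, 30], [-1, 0, 0, 0, 33], [-1, 0, 0, 0, 36]]}}

```text
clock: 14.53
eef_pos: [0.541, -0.0582, 0.1581]
orientation: [-0.0, 0.982, -0.188, 0.0]
force: [0.7, -0.9, -2.2]
opening: 0.572
gripper_force: 62.6
```

It has dropped over the pin, with z down 3 mm and the force gone. I'll check the yaw moment before pressing.

Call:
{"op": "servo_tool", "data": {"plan": [[-1, 0, 0, -0.001, 0], [-1, 0, 0, -0.002, 0], [-1, 0, 0, -0.003, 0], [-1, 0, 0, -0.003, 0]]}}

```text
clock: 14.87
eef_pos: [0.5405, -0.0584, 0.1549]
orientation: [0.0, 0.982, -0.19, -0.0]
force: [-0.2, 0.2, -1.8]
opening: 0.57
gripper_force: 62.6
```

```bash
python3 -c "
from h import *;s=sense();print(s['moment'],s['force'],s['eef_pos'],s['orientation'],s['joint_positions'])"
```

```text
[ 0.03216664 -0.08433272 -0.01626524] [-0.15978361  0.15239896 -1.77305298] [ 0.54053423 -0.05840562  0.1549255 ] [ 3.02820096e-05  9.81756327e-01 -1.90143320e-01 -1.76713213e-04] [ 2.62088454e-01 -1.09789175e-01 -1.52869402e-01 -1.00455174e-04
 -1.52806035e+00  9.26095921e-01]
```

Call:
{"op": "servo_tool", "data": {"plan": [[-1, 0, 0, -0.002, 0], [-1, 0, 0, -0.004, 0], [-1, 0, 0, -0.006, 0], [-1, 0, 0, -0.008, 0], [-1, 0, 0, -0.01, 0], [-1, 0, 0, -0.012, 0], [-1, 0, 0, -0.013, 0], [-1, 0, 0, -0.014, 0], [-1, 0, 0, -0.014, 0], [-1, 0, 0, -0.014, 0], [-1, 0, 0, -0.014, 0]]}}

```text
clock: 15.78
eef_pos: [0.5411, -0.0586, 0.1454]
orientation: [-0.0, 0.982, -0.189, 0.002]
force: [-8.7, 4.8, 16.4]
opening: 0.573
gripper_force: 64.1
```

Call:
{"op": "servo_tool", "data": {"plan": [[-1, -0.0005, 0, -0.001, 0], [-1, -0.0005, 0, -0.002, 0], [-1, -0.0005, 0, -0.002, 0], [-1, -0.0005, 0, -0.002, 0], [-1, -0.0005, 0, -0.002, 0], [-1, -0.0005, 0, -0.002, 0]]}}

```text
clock: 16.28
eef_pos: [0.5413, -0.0587, 0.1452]
orientation: [-0.0, 0.982, -0.189, 0.003]
force: [-10.3, 5.5, 21.7]
opening: 0.575
gripper_force: 64.5
```

```bash
python3 w.py pics/w4.png
python3 - <<'E'
from h import *
s=sense();print(s['gripper_force'],s['moment'],s['dq'].round(3))
z=np.load('w.npz');c=z['c'];n=np.hypot(c[...,0]-.541,c[...,1]+.0583)
for lo,hi in((0,.008),(.016,.023)):
    m=(n>lo)&(n<hi)&(c[...,2]>.15)&(c[...,2]<.235);print(np.percentile(c[m][:,2],[10,50,90]))
E
```

```text
[ 0.5413 -0.0587  0.1452] [-10.26484575   5.48908537  21.69951017] [ 0.2631436  -0.11360951 -0.17500517  0.00256523 -1.50319566  0.92658959]
64.5495360600762 [ 1.60182823  3.32469318 -0.01688766] [-0.001 -0.    -0.002 -0.001  0.001  0.001]
[0.22301953 0.22364931 0.22427399]
[0.16233498 0.20996846 0.21083868]
```

View pics/w4.png

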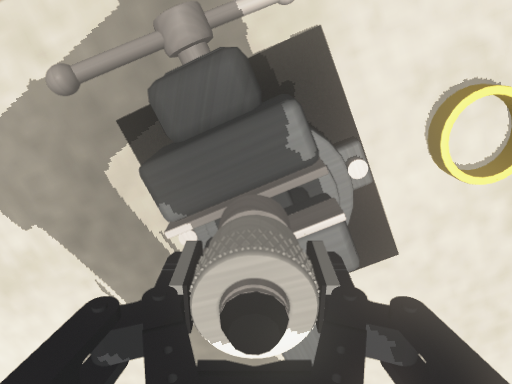

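The view shows the tube plug at (254,322) standing through the collar. The collar's top is at z≈0.2105 against an expected 0.211, and more push no longer moves it, so it is fully home.

```bash
python3 -c "
from workcell import finish_job;print(finish_job())"
```

```text
the job is handed in; nothing more can be done
None
```

I fitted the collar over the tube, keyed it on the pin and pushed it fully home, and handed the job in at about 16 s with the gripper still holding it down (about 64 N grip, 22 N push); no verdict was returned.

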